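Undo the safety hasp and open the specimen carrier

TASK

Open the specimen transport carrier on the bench: its right-hand hasp is already thrown open, but the left-hand one (as seen from the robot) is still locked by its safety slide. Press the slide's thumb pad gently down to the bottom of its spring and, keeping it pressed, push it by its rib towards the middle of the lid as far as it will go, so that it is let up and stays released; only then swing the hasp up off the lid, past upright, and raise the lid by its front bar until it stands open, about upright, by itself. Do not force the slide or a hasp that is still locked (20 N is the most either should feel), and leave the other things on the bench where they are.

Things in the scene. Friction and masses are not known exactly. Their poses are not given: they have to be found in the camera images.
- carrier: grey carrier, 160 (x) by 300 (y) mm, flat lid, immovable. Soft feet hold it 2 to 8 mm off the bench. Origin: centre of its underside, x to its back (hinge side), y to its left, z up; level. Lid top face at z = 130 mm. Two alike hasps with safety slides behind them, 95 mm left and right of the middle; the right one is undone already and fixed so. Points (mm) below: in this frame, all closed
- thumb_pad: left slide's thumb pad, 24 (x) by 44 (y) mm, flat top at z = 143, a rib 6 mm thick and 7 mm higher across its right-hand end. Origin: (0, 95, 130), on the lid's top under its middle; moves with it. Sprung: sinks at most 4 mm, 4 N at the top, 10 N at the bottom. Only while 3 mm or more down (8.5 N) is the slide free; else a tooth blocks it. Bears 20 N, down and sideways added up
- pad_top (a point): middle of the flat part of the thumb pad's top (0, 98, 143), moves with the pad; flat for 19 mm to the left and right of it; the rib stands from 19 to 25 mm to the right
- tab_slide (a joint): travel of the left safety slide to the middle of the lid (carrier's -y), m: 0 locked; its hard stop, out of sight, lies somewhere from 0.014 to 0.026 on each carrier. Drags about 3 N, no return spring. Within 0.5 mm of the stop the pad may rise again and then holds the slide; short of it the pad stays down. Its steel tongue, 14 mm wide, 12 mm above the lid, covers the hasp's nose up to 0.013
- strap: left hasp's steel strap, 26 mm wide, 4 mm thick, lying 2 mm above the lid from its pin at the front edge 73 mm to the back. 50 mm from the pin an upturned lip, 26 mm wide (y), 6 mm thick, top 28 mm above the lid; beyond it a 12 mm wide nose under the slide's tongue, which starts 7 mm behind the lip. Origin on the pin, x along the strap to the nose, y along the pin
- hasp_lip (a point): middle of the lip's upper part, 50 mm from the pin and 17 mm above the strap's mid-plane, at (-40, 95, 151); can be pinched across its 26 mm width. Moves with the strap
- hasp_hinge (a point): middle of the left hasp's hinge pin, at (-90, 95, 134); the pin runs along the carrier's y
- hasp (a joint): left hasp's angle, rad: 0 flat on the lid, grows as its nose swings up and over to the front (carrier's -x), 1.57 upright, 2.45 hanging forward at its stop. Stays where it is left (takes about 2 N at the lip)
- lid_bar (a point): middle of the round pull bar on the lid's front, 10 mm thick, 92 mm long (along the carrier's y), 33 mm clear in front of the lid, at (-120, 0, 120). Moves with the lid
- lid_hinge (a point): middle of the lid's hinge line along the back, at (80, 0, 111); it runs along the carrier's y
- lid (a joint): lid's opening angle, rad: 0 shut, grows as its front rises, 1.57 upright, 1.8 stop. Stiff hinge: it stays where it is left; takes about 4 N at the bar (lid about 0.35 kg)
- tip_box: closed box of pipette tips, 82 by 122 mm, 61 mm high, loose on the bench; leave alone. Origin: centre of its underside
- reagent_bottle: closed glass bottle, 70 mm across, 145 mm high, loose on the bench; leave alone. Origin: centre of its underside
- tube_rack: black tube rack, 100 by 210 mm, 100 mm high with its tubes, loose on the bench; leave alone. Origin: centre of its underside

How it is judged:
By the outcome, as a careful person would: the job done as asked, in the order asked, and still so for the second after the job is handed in, with the robot touching nothing.
It also fails if it takes over 72 s, if anything falls off the work surface, if the arm or the gripper's body presses on something with over 40 N, if the wrist force passes 120 N, or if a joint passes its speed limit or range.

ROBOT

A 6-joint arm with a two-finger parallel gripper is mounted at the origin on the work surface. World frame = base frame: x ahead of the robot, y to its left, z up, the work surface at z = 0. Lengths are in mm, angles in rad, forces in N, time in s.
With the tool pointing down it reaches from about 200 to 875 mm from the base axis. Payload 3.4 kg.
Tool frame: the origin (TCP) lies at the very end of the fingers, on their centre line; the grasp point (between the pads) lies 19 mm behind it; z points along the fingers, y is the direction in which the jaws open and shut (so a half turn about z gives the same grasp; the last joint's range is limited). The gripper opens to 94 mm and grips with 3 to 60 N. Pads are 16 mm wide; open, the fingers measure 119 mm over their backs; the gripper's body (75 mm by 177 mm) begins 78 mm behind the grasp point.
Start: joints at [1.199, 0.276, 1.505, -0, 1.361, -0.121], TCP at [142.719, 557.043, 205.493] pointing down, gripper open.
Joint ranges: [-2.89, 2.89], [-0.75, 2.08], [0.22, 2.7], [-1.18, 4.32], [0.11, 2.71], [-2.7, 2.7]. Speed limits (rad/s): [2.57, 2.57, 3.14, 3.14, 3.14, 3.14].

INTERFACE

Orientations are given as a unit quaternion [x, y, z, w].
In Python, from bench import sense, camera, sign_off gives the robot as it stands.
- The arm moves only by the tool drive_tool, never from a script. Its argument "deltas" is a list that holds one entry, the list of rows, each a list of 7 numbers: the shift along the tool's x, y, z in mm, then the turn, a rotation vector about the tool's x, y, z in degrees, then the opening in per cent of the stroke, from 0 (shut) to 100 (fully open). In form: [[[x, y, z, rx, ry, rz, jaw], ...]]. A call has 1 to 10 rows; each row shifts and turns the commanded pose from where the row before left it, along the tool's axes as they then stand; what a row does not reach is not made up. A row lasts 1/10 s, in which the tool goes at most 50 mm and 8.59 degrees, less where a joint would pass 70% of its speed; a pose out of reach is approached as far as the arm can. A call with a gripper value outside its range is refused whole. The fingers move at their own pace and stop on an object; "newtons" is the grip in N (left out, the last holds). Time passes only in rows, so rows that do not move let the fingers close. It gives the time, the measured TCP pose, the force and the opening at its end, in the units of the state.
- sense(): the state, without advancing time (a new reading comes with each control period).
- camera(name): name is "scene" or "top"; returns a dict with "image" (480x640x3 uint8, blue, green, red), "K" (3x3 intrinsics, pixels), "dist_coeffs" ([k1, k2, p1, p2, k3] as OpenCV has them; the pictures are not rectified), "R" (3x3) and "t" (3): a world point X has camera coordinates R X + t. Camera axes: x right, y down, z forward; pixel columns grow to the right and rows downward; lengths in mm; the calibration is good to about 2 mm. A picture is of the moment at which its call begins. There is no depth.
- sign_off(): hands the job in, once; it reports no verdict.
The state is a dict: "time_s": time; "joint_pos": joint angles; "joint_velocities": joint speeds; "joint_efforts": joint torques, N m; "eef_pos": TCP position; "tcp_rot": TCP orientation; "contact_force": force on the tool from outside, world axes, zero at the start; "ft_torque": the same for the moment, N m; "width": finger opening in mm.
Only numpy, scipy, OpenCV 4.12 (cv2) and the standard library are available. Lean on these libraries where they do the work, as an engineer would, in place of code of your own. Each camera call takes 0.05 s, during which the arm holds its last target. There are 200 camera calls.

## Working session

There is one attempt and no reset: what is moved stays moved. The work goes in short steps, Python scripts to look and compute and a tool call to move; the robot and the scene stay as the last step left them, time stands still between calls to the robot, and variables do not carry over. Pictures are saved under pics/ and viewed, about 8 in all and at most 12, crops included, and the job is handed in when it is done.

Besides the shell and the picture viewer there is one more tool, called after ">>>" as name(argument=value, ...) on one line, values as JSON. drive_tool: Moves the arm, as the interface text tells. Its arguments: {"type":"object","properties":{"deltas":{"type":"array","items":{"type":"array","items":{"type":"array","items":{"type":"number"}}}},"newtons":{"type":"number"}},"required":["deltas"]}

```bash
mkdir -p pics; ls
python3 - <<'E'
from bench import sense,camera
import cv2,json,pickle
s=sense();print({k:(v if not hasattr(v,'tolist') else v.tolist()) for k,v in s.items()})
for n in("scene","top"):
    c=camera(n);cv2.imwrite(f"pics/{n}0.png",c["image"]);pickle.dump(c,open(f"{n}0.pkl","wb"))
    print(n,c["K"],c["dist_coeffs"],c["R"],c["t"])
E
```

```text
pics
{'time_s': 0.0, 'joint_pos': [1.199006839625121, 0.2765766644475032, 1.5061143747457153, 1.4426560578057956e-05, 1.3606772749872305, -0.12100330641542131], 'joint_velocities': [0.00014453059582766574, -0.0008942742024418633, 0.001022725415195227, -0.0005981355357367682, -0.001302415488490301, -4.5319733265067525e-05], 'joint_efforts': [-0.0016209199384320527, -40.45846223831177, -23.722363114356995, 0.07005768595263362, 0.034434639383107424, -0.00014134734556137118], 'eef_pos': [142.49288659028076, 556.4889297607767, 204.62266463447853], 'tcp_rot': [0.12506619672462604, 0.9921480021371116, -0.0008592952681448829, -0.00022339162304168403], 'contact_force': [0.14096011153427568, 0.07576501728793712, -0.21173116652330962], 'ft_torque': [0.03686192525215646, 0.03907994832471661, -0.029096154152354985], 'width': 94.35965794890521}
scene [[616.39746162   0.         309.36400313]
 [  0.         616.39746162 249.43926281]
 [  0.           0.           1.        ]] [-0.19342671  0.          0.          0.          0.        ] [[ 0.73291061  0.68032345 -0.00142738]
 [ 0.42865783 -0.46341911 -0.77556121]
 [-0.52829396  0.56780519 -0.63127075]] [-357.12669602 -104.2187653  1984.35012799]
top [[605.35790703   0.         322.0073694 ]
 [  0.         605.35790703 248.50762134]
 [  0.           0.           1.        ]] [-0.10465584  0.          0.          0.          0.        ] [[-0.02464797 -0.99963909 -0.01068492]
 [-0.99680252  0.02538785 -0.07576402]
 [ 0.07600794  0.00878332 -0.99706853]] [  16.40203434  510.84723175 1465.04279554]
```

View pics/scene0.png

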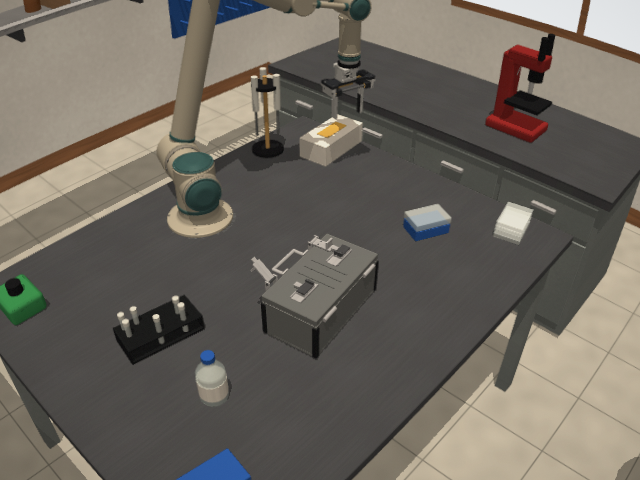

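View pics/top0.png

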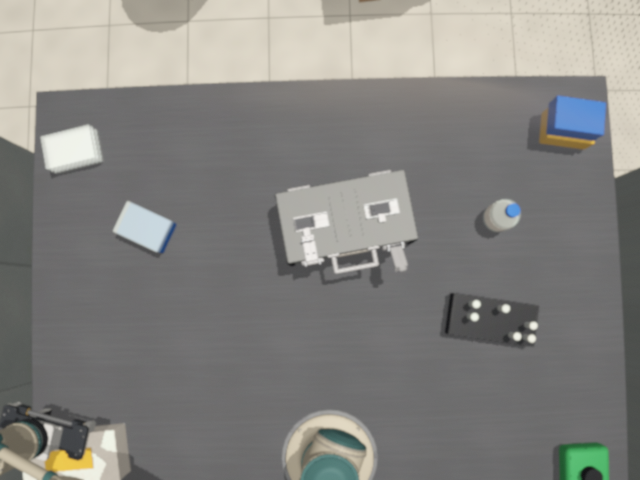

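The scene view shows the carrier around (320,285) px, with the hasp and slide nearest the robot arm at (320,243)/(340,255). In the top view the lid spans (278,190)–(415,245) px, with the left hasp at (310,245) and its pad at (308,222). I'll enlarge both views to get exact pixel positions.

Run:
```python
import cv2,numpy as np
t=cv2.imread("pics/top0.png")[160:290,265:425]; s=cv2.imread("pics/scene0.png")[225:360,245:390]
cv2.imwrite("pics/topc.png",cv2.resize(t,None,fx=5,fy=4.6153846,interpolation=cv2.INTER_CUBIC)[:600])
t=cv2.resize(t,(800,650),interpolation=cv2.INTER_CUBIC)[40:640]
cv2.imwrite("pics/topc.png",t) # px = 265+u/5, 168+v/5
cv2.imwrite("pics/scenec.png",cv2.resize(s,(580,540),interpolation=cv2.INTER_CUBIC)) # 245+u/4,225+v/4
```

```text
(no output)
```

View pics/topc.png

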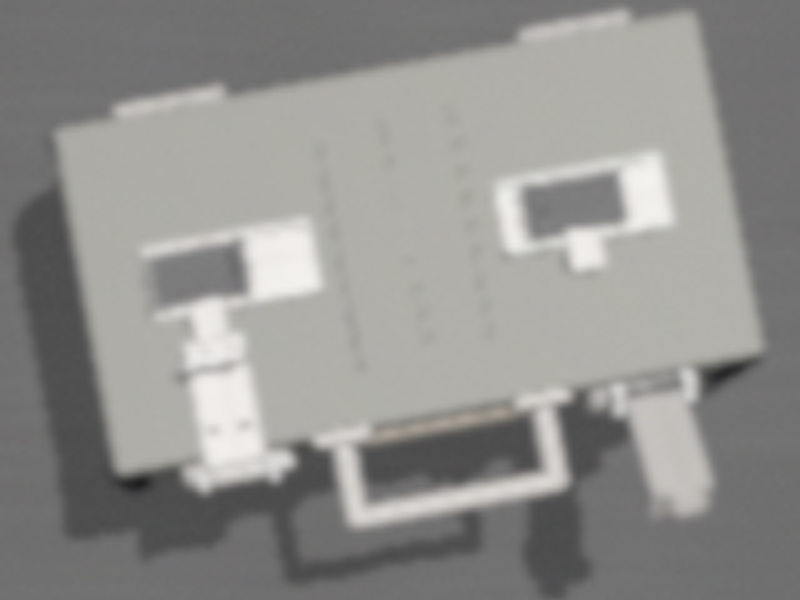

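View pics/scenec.png

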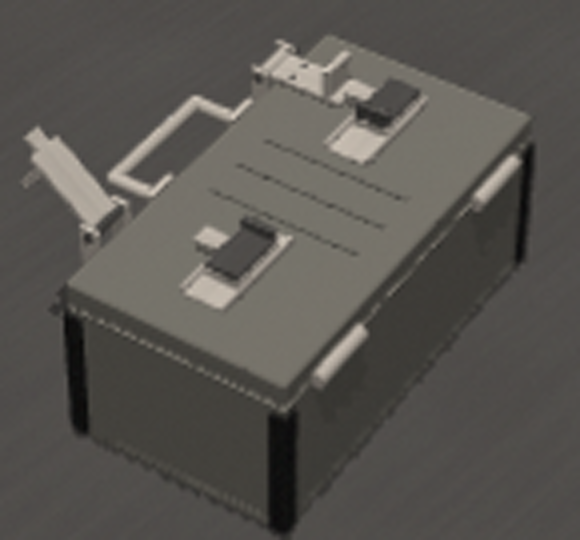

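Corners read from the crops, in crop px. In the top crop: back-left (57,132), back-right (693,12), front-right (762,350), front-left (118,475). In the scene crop: front-left (331,37), back-left (530,118), back-right (287,388), front-right (65,288). The left slide is locked, its tongue is over the nose, and the right hasp hangs forward. Next I fit the pose.

```bash
cat > h.py <<'E'
import numpy as np,cv2,pickle
from scipy.optimize import least_squares
from scipy.spatial.transform import Rotation as Ro
C={n:pickle.load(open(f"{n}0.pkl","rb")) for n in("scene","top")}
def proj(n,P):
    c=C[n];return cv2.projectPoints(np.float64(P).reshape(-1,1,3),cv2.Rodrigues(c["R"])[0],c["t"],c["K"],c["dist_coeffs"])[0][:,0]
def c2w(p,P):
    a=p[3];R=np.array([[np.cos(a),-np.sin(a),0],[np.sin(a),np.cos(a),0],[0,0,1]]);return np.float64(P)@R.T+p[:3]
tp=lambda U:np.array(U)/5+[265,168]-.4
sp=lambda U:np.array(U)/4+[245,225]-.375
E
python3 - <<'E'
from h import *
L=[[80,150,130],[80,-150,130],[-80,-150,130],[-80,150,130]]
bar=[[-120,46,120],[-120,-46,120]]
T=tp([(57,132),(693,12),(762,350),(118,475)]);S=sp([(530,118),(287,388),(65,288),(331,37)])
def f(p):
    return np.concatenate([(proj("top",c2w(p,L))-T),(proj("scene",c2w(p,L))-S)]).ravel()
r=least_squares(f,[500,0,5,.1],bounds=([200,-400,2,-1],[800,400,8,1]))
print(r.x);print(r.fun.reshape(-1,2).round(2))
np.save("pose.npy",r.x);p=r.x
g=lambda f:least_squares(f,[500,0,5,.1],bounds=([200,-400,2,-1],[800,400,8,1])).x
print("top only",g(lambda p:(proj("top",c2w(p,L))-T).ravel()),"scene",g(lambda p:(proj("scene",c2w(p,L))-S).ravel()))
names=dict(pad=[0,98,143],rib=[0,76,150],lip=[-40,95,158],hh=[-90,95,134],bl=[-120,46,120],br=[-120,-46,120])
for k,v in names.items():
    w=c2w(p,v);print(k,w.round(1),"topcrop",((proj("top",w)[0]-[265,168]+.4)*5).round(),"scenecrop",((proj("scene",w)[0]-[245,225]+.375)*4).round())
E
```

```text
[ 5.76657361e+02 -5.27453705e+01  3.65094581e+00  1.64040686e-01]
[[-1.64 -0.48]
 [-0.09 -0.91]
 [ 0.15 -0.23]
 [-1.05 -0.35]
 [-0.19  0.02]
 [-1.25  0.94]
 [-0.63 -0.1 ]
 [-1.51 -0.09]]
top only [ 5.75726990e+02 -5.42747145e+01  2.00000000e+00  1.63627421e-01] scene [ 5.76520333e+02 -4.92002617e+01  2.00000000e+00  1.63334643e-01]
pad [560.7  43.9 146.7] topcrop [192. 276.] scenecrop [386. 102.]
rib [564.2  22.2 153.7] topcrop [239. 265.] scenecrop [369. 112.]
lip [521.7  34.4 161.7] topcrop [214. 358.] scenecrop [332.  66.]
hh [472.4  26.3 137.7] topcrop [236. 472.] scenecrop [269.  69.]
bl [450.8 -27.  123.7] topcrop [355. 518.] scenecrop [191. 108.]
br [ 465.8 -117.7  123.7] topcrop [554. 480.] scenecrop [111. 183.]
```

>>> drive_tool(deltas=[[[0, 0, 0, 0, 0, -7.95, 0], [0, 0, 0, 0, 0, -7.95, 0], [0, 0, 0, 0, 0, -7.95, 0], [-20, -36, 0, 0, 0, 0, 0], [-20, -36, 0, 0, 0, 0, 0], [-20, -36, 0, 0, 0, 0, 0], [-20, -36, 0, 0, 0, 0, 0], [-20, -36, 0, 0, 0, 0, 0], [-20, -36, 0, 0, 0, 0, 0], [-20, -36, 0, 0, 0, 0, 0]]], newtons=30)

```text
time_s: 1.1
eef_pos: [322.8, 330.0, 205.2]
tcp_rot: [-0.083, 0.997, -0.0, -0.0]
contact_force: [0.7, -0.1, 0.4]
width: 17.2
```

>>> drive_tool(deltas=[[[-21, -36, 0, 0, 0, 0, 0], [-21, -36, 0, 0, 0, 0, 0], [-21, -36, 0, 0, 0, 0, 0], [-21, -36, 0, 0, 0, 0, 0], [-21, -36, 0, 0, 0, 0, 0], [-21, -36, 0, 0, 0, 0, 0], [-21, -36, 0, 0, 0, 0, 0], [-21, -36, 0, 0, 0, 0, 0], [-21, -36, 0, 0, 0, 0, 0], [0, 0, 0, 0, 0, 0, 0]]])

```text
time_s: 2.1
eef_pos: [565.2, 39.0, 204.5]
tcp_rot: [-0.08, 0.997, -0.001, 0.0]
contact_force: [-0.4, 0.2, -1.2]
width: 0.4
```

>>> drive_tool(deltas=[[[2.7, 2.6, 0, 0, 0, 0, 0], [0, 0, 15, 0, 0, 0, 0], [0, 0, 15, 0, 0, 0, 0], [0, 0, 12, 0, 0, 0, 0], [0, 0, 0, 0, 0, 0, 0]]])

```text
time_s: 2.6
eef_pos: [556.6, 46.5, 161.8]
tcp_rot: [-0.083, 0.997, 0.0, -0.002]
contact_force: [-0.0, -0.3, 0.7]
width: 0.3
```

```bash
cat >> h.py <<'E'
def two(name,w,half=40,f=5):
    from bench import camera
    o=[]
    for n in("top","scene"):
        c=camera(n);u,v=proj(n,w)[0].round().astype(int);print(n,"x0,y0",u-half,v-half)
        o.append(cv2.resize(c["image"][v-half:v+half,u-half:u+half],None,fx=f,fy=f,interpolation=cv2.INTER_CUBIC))
    cv2.imwrite(name,np.hstack(o))
E
python3 - <<'E'
from h import *
from bench import sense
s=sense();print(s['eef_pos'],s['contact_force'],s['tcp_rot'])
p=np.load("pose.npy")
two("pics/a.png",c2w(p,[-20,95,140]))
print(proj("top",s['eef_pos']),proj("scene",s['eef_pos']))
E
```

```text
[556.62681262  46.48052458 161.804936  ] [-0.03054902 -0.28058551  0.66641209] [-8.33652788e-02  9.96516751e-01  4.85655603e-04 -2.08797770e-03]
top x0,y0 266 191
scene x0,y0 294 209
[[301.55184116 223.75137217]] [[340.73851762 244.61378469]]
```

View pics/a.png

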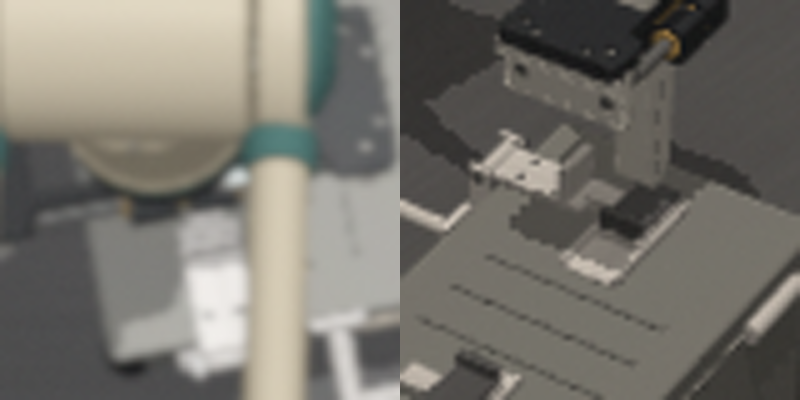

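The top view is now blocked by the arm. In the scene crop the finger tip sits at about (640,178), just in front of the pad (centre about (646,203)). It settled some mm short, so I nudge it and overlay the predicted outlines.

>>> drive_tool(deltas=[[[-4.6, -6, 2, 0, 0, 0, 0], [0, 0, 0, 0, 0, 0, 0], [0, 0, 0, 0, 0, 0, 0], [0, 0, 0, 0, 0, 0, 0], [0, 0, 0, 0, 0, 0, 0]]])

```text
time_s: 3.2
eef_pos: [564.5, 40.0, 161.6]
tcp_rot: [-0.083, 0.997, 0.0, 0.0]
contact_force: [0.3, -0.2, 0.1]
width: 0.4
```

```bash
cat >> h.py <<'E'
def carr(p,w):
    a=p[3];d=np.asarray(w)-p[:3];return np.array([np.cos(a)*d[0]+np.sin(a)*d[1],-np.sin(a)*d[0]+np.cos(a)*d[1],d[2]])
E
python3 - <<'E'
from h import *
from bench import sense,camera
s=sense();e=s['eef_pos'];print(e,s['contact_force'],s['tcp_rot'],s['joint_velocities'])
p=np.load("pose.npy");print(carr(p,e))
c=camera("scene");x0,y0=308,212;f=10
im=cv2.resize(c["image"][y0:y0+60,x0:x0+70],None,fx=f,fy=f,interpolation=cv2.INTER_CUBIC)
def dr(P,col):
    q=(proj("scene",P)-[x0,y0]+.5)*f;cv2.polylines(im,[q.round().astype(np.int32)],True,col,1)
dr(c2w(p,[[12,79,143],[12,117,143],[-12,117,143],[-12,79,143]]),(0,255,0))
dr(c2w(p,[[12,73,150],[12,79,150],[-12,79,150],[-12,73,150]]),(0,255,255))
R=Ro.from_quat(s['tcp_rot']).as_matrix()
dr(np.array([[8,12.5,0],[8,-12.5,0],[-8,-12.5,0],[-8,12.5,0]])@R.T+e,(0,0,255))
cv2.imwrite("pics/b.png",im)
E
```

```text
[564.54355379  40.03738962 161.57834502] [ 0.27105997 -0.19328674  0.09307299] [-8.25741147e-02  9.96584922e-01  6.11464081e-05  7.52473417e-05] [ 0.00029026  0.00128236  0.0038024   0.00206774 -0.00151649 -0.00141555]
[  3.20079321  93.51545238 157.92739921]
```

View pics/b.png

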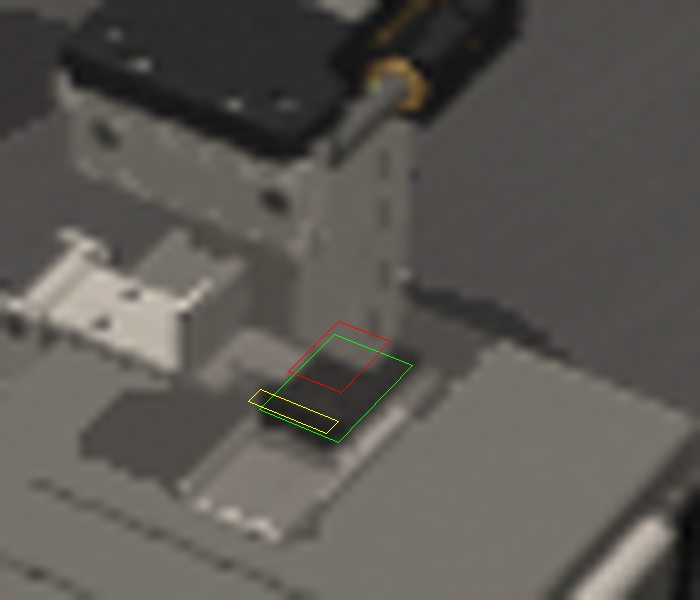

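Prediction and picture agree up to a common shift of about 1.3 px, so the finger-to-pad alignment is good. I'll centre a little and descend.

>>> drive_tool(deltas=[[[2, 3, 3, 0, 0, 0, 0], [0, 0, 3, 0, 0, 0, 0], [0, 0, 2, 0, 0, 0, 0], [0, 0, 1, 0, 0, 0, 0], [0, 0, 1, 0, 0, 0, 0], [0, 0, 0, 0, 0, 0, 0], [0, 0, 0, 0, 0, 0, 0]]])

```text
time_s: 3.95
eef_pos: [562.2, 42.7, 151.5]
tcp_rot: [-0.083, 0.997, 0.0, 0.0]
contact_force: [0.2, 0.3, 0.2]
width: 0.3
```

>>> drive_tool(deltas=[[[0, 0, 1, 0, 0, 0, 0], [0, 0, 0.5, 0, 0, 0, 0], [0, 0, 0.5, 0, 0, 0, 0], [0, 0, 0, 0, 0, 0, 0]]])

```text
time_s: 4.35
eef_pos: [562.3, 42.7, 150.0]
tcp_rot: [-0.083, 0.997, -0.0, 0.0]
contact_force: [-0.8, -0.5, 3.8]
width: 0.2
```

>>> drive_tool(deltas=[[[0, 0, 0.5, 0, 0, 0, 0], [0, 0, 0.5, 0, 0, 0, 0], [0, 0, 0, 0, 0, 0, 0]]])

```text
time_s: 4.65
eef_pos: [562.3, 42.7, 149.0]
tcp_rot: [-0.083, 0.997, -0.0, 0.0]
contact_force: [-0.5, 0.2, 6.6]
width: -0.0
```

>>> drive_tool(deltas=[[[0, 0, 0.5, 0, 0, 0, 0], [0, 0, 0.5, 0, 0, 0, 0], [0, 0, 0, 0, 0, 0, 0]]])

```text
time_s: 4.95
eef_pos: [562.3, 42.7, 148.2]
tcp_rot: [-0.083, 0.997, -0.0, 0.001]
contact_force: [-1.3, -0.3, 6.9]
width: 0.8
```

>>> drive_tool(deltas=[[[0, 0, 0.4, 0, 0, 0, 0], [0, 0, 0.4, 0, 0, 0, 0], [0, 0, 0, 0, 0, 0, 0]]])

```text
time_s: 5.25
eef_pos: [562.3, 42.7, 147.6]
tcp_rot: [-0.083, 0.997, -0.0, 0.001]
contact_force: [-1.2, 0.4, 8.1]
width: 0.7
```

Run:
```python
from h import *
from bench import sense
L=[[80,150,130],[80,-150,130],[-80,-150,130],[-80,150,130]]
T=tp([(57,132),(693,12),(762,350),(118,475)]);S=sp([(530,118),(287,388),(65,288),(331,37)])
q=lambda p:np.r_[p[:2],7,p[2]]
for w in(0,.5):
    r=least_squares(lambda p:np.r_[(proj("top",c2w(q(p),L))-T).ravel(),w*(proj("scene",c2w(q(p),L))-S).ravel()],[576,-52,.16]).x;print(r)
s=sense();print(s['eef_pos'],s['contact_force'],carr(q(r),s['eef_pos']))
```

```text
[ 5.75090828e+02 -5.41138831e+01  1.63638257e-01]
[ 5.75794601e+02 -5.37993520e+01  1.64026196e-01]
[562.33744349  42.67924065 147.62938216] [-1.17625659  0.42926261  8.06218302] [  2.47761757  97.38108311 140.62938216]
```

>>> drive_tool(deltas=[[[0, 0, 0.4, 0, 0, 0, 0], [0, 0, 0.4, 0, 0, 0, 0], [0, 0, 0, 0, 0, 0, 0]]])

```text
time_s: 5.55
eef_pos: [562.3, 42.7, 147.0]
tcp_rot: [-0.083, 0.997, -0.0, 0.001]
contact_force: [-1.8, 0.1, 9.1]
width: 0.5
```

>>> drive_tool(deltas=[[[0, 0, 0.3, 0, 0, 0, 0], [0, 0, 0.3, 0, 0, 0, 0], [0, 0, 0, 0, 0, 0, 0]]])

```text
time_s: 5.85
eef_pos: [562.4, 42.7, 146.6]
tcp_rot: [-0.083, 0.997, -0.0, 0.001]
contact_force: [-2.0, 0.0, 10.6]
width: 0.3
```

>>> drive_tool(deltas=[[[0, -0.7, 0.2, 0, 0, 0, 0], [0, -0.7, 0, 0, 0, 0, 0], [0, -0.7, 0, 0, 0, 0, 0], [0, 0, 0, 0, 0, 0, 0]]])

```text
time_s: 6.25
eef_pos: [562.5, 41.7, 146.5]
tcp_rot: [-0.083, 0.997, 0.001, 0.001]
contact_force: [-2.2, 1.3, 9.9]
width: 0.3
```

>>> drive_tool(deltas=[[[0, -0.7, 0, 0, 0, 0, 0], [0, -0.7, 0, 0, 0, 0, 0], [0, -0.7, 0, 0, 0, 0, 0], [0, 0, 0, 0, 0, 0, 0]]])

```text
time_s: 6.65
eef_pos: [562.8, 39.7, 146.5]
tcp_rot: [-0.082, 0.997, 0.001, 0.001]
contact_force: [-2.1, 2.3, 10.1]
width: 0.3
```

>>> drive_tool(deltas=[[[0, -0.7, 0, 0, 0, 0, 0], [0, -0.7, 0, 0, 0, 0, 0], [0, -0.7, 0, 0, 0, 0, 0], [0, 0, 0, 0, 0, 0, 0]]])

```text
time_s: 7.05
eef_pos: [563.2, 37.6, 146.5]
tcp_rot: [-0.082, 0.997, 0.001, 0.001]
contact_force: [-2.5, 3.2, 10.5]
width: 0.4
```

>>> drive_tool(deltas=[[[0, -0.7, 0, 0, 0, 0, 0], [0, -0.7, 0, 0, 0, 0, 0], [0, 0, 0, 0, 0, 0, 0]]])

```text
time_s: 7.35
eef_pos: [563.4, 36.2, 146.5]
tcp_rot: [-0.083, 0.997, 0.001, 0.001]
contact_force: [-2.8, 1.6, 10.7]
width: -0.0
```

>>> drive_tool(deltas=[[[0, -0.7, 0, 0, 0, 0, 0], [0, -0.7, 0, 0, 0, 0, 0], [0, -0.7, 0, 0, 0, 0, 0], [0, 0, 0, 0, 0, 0, 0]]])

```text
time_s: 7.75
eef_pos: [563.8, 34.2, 146.5]
tcp_rot: [-0.083, 0.997, 0.001, 0.001]
contact_force: [-1.7, 2.4, 10.3]
width: 0.4
```

>>> drive_tool(deltas=[[[0, -0.7, 0, 0, 0, 0, 0], [0, -0.7, 0, 0, 0, 0, 0], [0, -0.7, 0, 0, 0, 0, 0], [0, 0, 0, 0, 0, 0, 0]]])

```text
time_s: 8.15
eef_pos: [564.1, 32.1, 146.5]
tcp_rot: [-0.082, 0.997, 0.001, 0.001]
contact_force: [-2.1, 2.5, 9.9]
width: 0.6
```

>>> drive_tool(deltas=[[[0, -0.7, 0, 0, 0, 0, 0], [0, -0.7, 0, 0, 0, 0, 0], [0, -0.6, 0, 0, 0, 0, 0], [0, 0, 0, 0, 0, 0, 0]]])

```text
time_s: 8.55
eef_pos: [564.4, 30.1, 146.5]
tcp_rot: [-0.082, 0.997, 0.001, 0.001]
contact_force: [-2.0, 1.9, 10.5]
width: 0.3
```

>>> drive_tool(deltas=[[[0, -0.5, 0, 0, 0, 0, 0], [0, -0.5, 0, 0, 0, 0, 0], [0, 0, 0, 0, 0, 0, 0]]])

```text
time_s: 8.85
eef_pos: [564.6, 29.1, 146.5]
tcp_rot: [-0.083, 0.997, 0.001, 0.001]
contact_force: [-2.7, 2.5, 9.9]
width: 0.3
```

>>> drive_tool(deltas=[[[0, -0.4, 0, 0, 0, 0, 0], [0, -0.4, 0, 0, 0, 0, 0], [0, 0, 0, 0, 0, 0, 0]]])

```text
time_s: 9.15
eef_pos: [564.7, 28.4, 146.5]
tcp_rot: [-0.083, 0.997, 0.001, 0.001]
contact_force: [-2.7, 3.0, 11.3]
width: 0.9
```

>>> drive_tool(deltas=[[[0, -0.3, 0, 0, 0, 0, 0], [0, -0.3, 0, 0, 0, 0, 0], [0, 0, 0, 0, 0, 0, 0]]])

```text
time_s: 9.45
eef_pos: [564.8, 27.8, 146.5]
tcp_rot: [-0.083, 0.997, 0.001, 0.001]
contact_force: [-2.6, 3.1, 9.8]
width: 0.2
```

>>> drive_tool(deltas=[[[0, -0.4, 0, 0, 0, 0, 0], [0, -0.4, 0, 0, 0, 0, 0], [0, 0, 0, 0, 0, 0, 0]]])

```text
time_s: 9.75
eef_pos: [564.9, 27.0, 146.5]
tcp_rot: [-0.083, 0.997, 0.001, 0.001]
contact_force: [-2.9, 2.0, 10.3]
width: 0.4
```

>>> drive_tool(deltas=[[[0, -0.4, 0, 0, 0, 0, 0], [0, -0.4, 0, 0, 0, 0, 0], [0, 0, 0, 0, 0, 0, 0]]])

```text
time_s: 10.05
eef_pos: [565.0, 26.2, 146.5]
tcp_rot: [-0.083, 0.997, 0.001, 0.001]
contact_force: [-2.3, 2.2, 9.3]
width: 0.3
```

>>> drive_tool(deltas=[[[0, -0.4, 0, 0, 0, 0, 0], [0, -0.4, 0, 0, 0, 0, 0], [0, 0, 0, 0, 0, 0, 0]]])

```text
time_s: 10.35
eef_pos: [565.1, 25.4, 146.5]
tcp_rot: [-0.083, 0.997, 0.001, 0.001]
contact_force: [-2.3, 2.7, 10.0]
width: 0.3
```

>>> drive_tool(deltas=[[[0, -0.4, 0, 0, 0, 0, 0], [0, -0.4, 0, 0, 0, 0, 0], [0, 0, 0, 0, 0, 0, 0]]])

```text
time_s: 10.65
eef_pos: [565.3, 24.6, 146.5]
tcp_rot: [-0.083, 0.997, 0.001, 0.001]
contact_force: [-3.1, 3.6, 10.3]
width: 0.4
```

>>> drive_tool(deltas=[[[0, -0.4, 0, 0, 0, 0, 0], [0, -0.4, 0, 0, 0, 0, 0], [0, 0, 0, 0, 0, 0, 0]]])

```text
time_s: 10.95
eef_pos: [565.4, 23.8, 146.5]
tcp_rot: [-0.083, 0.997, 0.001, 0.001]
contact_force: [-2.8, 2.0, 10.0]
width: 0.5
```

>>> drive_tool(deltas=[[[0, -0.4, 0, 0, 0, 0, 0], [0, -0.3, 0, 0, 0, 0, 0], [0, 0, 0, 0, 0, 0, 0]]])

```text
time_s: 11.25
eef_pos: [565.5, 23.1, 146.5]
tcp_rot: [-0.083, 0.997, 0.001, 0.001]
contact_force: [-3.0, 2.5, 10.2]
width: 0.5
```

>>> drive_tool(deltas=[[[0, -0.4, 0, 0, 0, 0, 0], [0, -0.4, 0, 0, 0, 0, 0], [0, 0, 0, 0, 0, 0, 0]]])

```text
time_s: 11.55
eef_pos: [565.7, 22.4, 146.5]
tcp_rot: [-0.083, 0.997, 0.001, 0.001]
contact_force: [-2.1, 1.6, 9.8]
width: 0.9
```

>>> drive_tool(deltas=[[[0, -0.4, 0, 0, 0, 0, 0], [0, -0.3, 0, 0, 0, 0, 0], [0, 0, 0, 0, 0, 0, 0]]])

```text
time_s: 11.85
eef_pos: [565.7, 22.1, 146.4]
tcp_rot: [-0.082, 0.997, 0.001, 0.001]
contact_force: [-2.3, 3.6, 10.5]
width: 0.1
```

>>> drive_tool(deltas=[[[0, -0.4, 0, 0, 0, 0, 0], [0, 0, 0, 0, 0, 0, 0]]])

```text
time_s: 12.05
eef_pos: [565.7, 22.0, 146.5]
tcp_rot: [-0.082, 0.997, 0.002, 0.001]
contact_force: [-2.6, 4.1, 10.9]
width: 0.6
```

>>> drive_tool(deltas=[[[0, -0.5, 0, 0, 0, 0, 0], [0, 0, 0, 0, 0, 0, 0]]])

```text
time_s: 12.25
eef_pos: [565.7, 22.0, 146.5]
tcp_rot: [-0.082, 0.997, 0.002, 0.0]
contact_force: [-3.5, 4.7, 10.9]
width: 0.5
```

>>> drive_tool(deltas=[[[0, -0.5, 0, 0, 0, 0, 0], [0, 0, 0, 0, 0, 0, 0]]])

```text
time_s: 12.45
eef_pos: [565.7, 22.0, 146.5]
tcp_rot: [-0.082, 0.997, 0.003, 0.0]
contact_force: [-3.2, 5.8, 11.5]
width: 0.2
```

Sideways force rises while y stays frozen at 22.0, so the slide is at its stop after about 21 mm of tool travel. I keep that push and let the pad rise.

>>> drive_tool(deltas=[[[0, 0, -0.7, 0, 0, 0, 0], [0, 0, -0.7, 0, 0, 0, 0], [0, 0, -0.7, 0, 0, 0, 0], [0, 0, -0.7, 0, 0, 0, 0], [0, 0, -0.7, 0, 0, 0, 0], [0, 0, -0.7, 0, 0, 0, 0], [0, 0, 0, 0, 0, 0, 0]]])

```text
time_s: 13.15
eef_pos: [566.2, 19.6, 149.4]
tcp_rot: [-0.083, 0.997, 0.0, 0.0]
contact_force: [-0.2, 3.5, 3.4]
width: 0.7
```

>>> drive_tool(deltas=[[[0, 0, -1, 0, 0, 0, 0], [0, 0, -1, 0, 0, 0, 0], [0, 0, -1, 0, 0, 0, 0], [0, 1, -3, 0, 0, 0, 0], [0, 2, -3, 0, 0, 0, 0], [0, 0, -20, 0, 0, 0, 100], [40, 0, -20, 0, 0, 0, 100], [40, 0, 0, 0, 0, 0, 100], [40, 0, 0, 0, 0, 0, 100], [0, 0, 0, 0, 0, 0, 100]]])

```text
time_s: 14.15
eef_pos: [441.7, 2.2, 198.3]
tcp_rot: [-0.082, 0.997, -0.0, -0.002]
contact_force: [0.7, 0.6, -0.9]
width: 36.9
```

Run:
```python
from h import *
from bench import sense,camera
s=sense();e=s['eef_pos'];print(e,s['contact_force'],s['width'])
p=np.r_[575.8,-53.8,7,.164];np.save("pose.npy",p);print(carr(p,e))
c=camera("scene")["image"][205:275,295:375];t=camera("top")["image"][195:275,265:355]
cv2.imwrite("pics/c.png",np.hstack([cv2.resize(c,(400,350),interpolation=cv2.INTER_CUBIC)[:350],cv2.resize(t,(394,350),interpolation=cv2.INTER_CUBIC)]))
```

```text
[441.69207541   2.24517469 198.33777055] [ 0.65776705  0.64186803 -0.89788119] 36.946178315366915
[-123.1582178    77.18840866  191.33777055]
```

View pics/c.png

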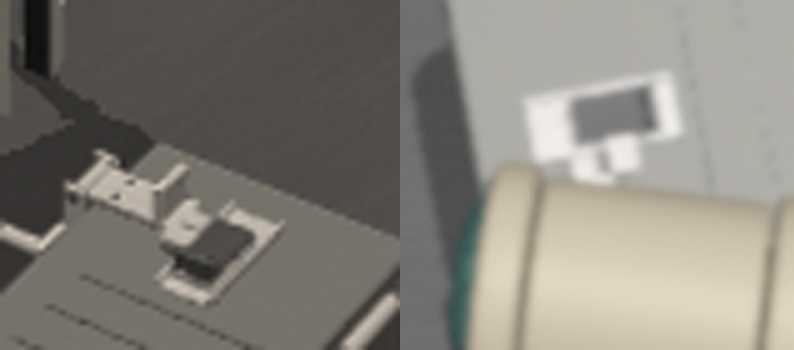

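The scene crop shows the pad shifted about 21 mm towards the middle, with the tongue now beside the nose rather than over it. The nose is visible at about (590,165) in the top crop. I'll make a light touch to confirm the pad really rose, expecting contact at z≈150.3 rather than 146.3.

>>> drive_tool(deltas=[[[-40, 0, 0, 0, 0, 0, 0], [-40, 0, 0, 0, 0, 0, 0], [-40, 0, 10, 0, 0, 0, 0], [0, 0, 14, 0, 0, 0, 0], [0, 0, 12, 0, 0, 0, 0], [0, 0, 0, 0, 0, 0, 0], [0, 0, 0, 0, 0, 0, 0], [0, 0, 0, 0, 0, 0, 0]]])

```text
time_s: 15.05
eef_pos: [565.7, 22.0, 163.1]
tcp_rot: [-0.083, 0.997, -0.0, 0.001]
contact_force: [0.4, 1.2, -0.1]
width: 0.9
```

>>> drive_tool(deltas=[[[0, 0, 4, 0, 0, 0, 0], [0, 0, 4, 0, 0, 0, 0], [0, 0, 2, 0, 0, 0, 0], [0, 0, 1, 0, 0, 0, 0], [0, 0, 0, 0, 0, 0, 0], [0, 0, 0, 0, 0, 0, 0]]])

```text
time_s: 15.65
eef_pos: [565.6, 22.1, 151.3]
tcp_rot: [-0.083, 0.997, 0.0, 0.0]
contact_force: [-0.1, 0.1, 0.5]
width: 0.4
```

>>> drive_tool(deltas=[[[0, 0, 0.6, 0, 0, 0, 0], [0, 0, 0.6, 0, 0, 0, 0], [0, 0, 0.5, 0, 0, 0, 0], [0, 0, 0, 0, 0, 0, 0]]])

```text
time_s: 16.05
eef_pos: [565.7, 22.1, 150.4]
tcp_rot: [-0.083, 0.997, -0.0, 0.0]
contact_force: [-2.1, -0.1, 4.4]
width: 0.7
```

Contact came at z=150.4 with 4.4 N: the pad is up at full height and the slide is held released. Next is the hasp lip.

>>> drive_tool(deltas=[[[0, 0, -15, 0, 0, 0, 0], [0, 0, -20, 0, 0, 0, 50], [15, 6, 0, 0, 0, 0, 50], [15, 6, 0, 0, 0, 0, 50], [13.5, 6.5, 0, 0, 0, 0, 50], [0, 0, 7, 0, 0, 0, 50], [0, 0, 5, 0, 0, 0, 50], [0, 0, 0, 0, 0, 0, 50], [0, 0, 0, 0, 0, 0, 50]]], newtons=15)

```text
time_s: 16.95
eef_pos: [520.1, 33.0, 172.1]
tcp_rot: [-0.083, 0.997, 0.0, -0.0]
contact_force: [-0.4, -0.5, -0.2]
width: 46.7
```

Run:
```python
from h import *
from bench import sense,camera
s=sense();e=s['eef_pos'];print(e,s['contact_force'],s['width'])
p=np.load("pose.npy");p[2]=7.3;np.save("pose.npy",p);print(carr(p,e))
x0,y0=300,205;f=10
im=cv2.resize(camera("scene")["image"][y0:y0+60,x0:x0+70],None,fx=f,fy=f,interpolation=cv2.INTER_CUBIC)
def dr(P,col):
    q=(proj("scene",P)-[x0,y0]+.5+[1.2,0])*f;cv2.polylines(im,[q.round().astype(np.int32)],True,col,1)
dr(c2w(p,[[-37,82,158],[-37,108,158],[-43,108,158],[-43,82,158]]),(0,255,0))
R=Ro.from_quat(s['tcp_rot']).as_matrix();w=s['width']/2
for k in(-1,1): dr(np.array([[8,k*w,0],[8,k*(w+12.5),0],[-8,k*(w+12.5),0],[-8,k*w,0]])@R.T+e,(0,0,255))
cv2.imwrite("pics/d.png",im)
```

```text
[520.08005808  33.00254522 172.05980919] [-0.40637064 -0.45426706 -0.16958585] 46.6524374744001
[-40.80040847  94.7350012  164.75980919]
```

View pics/d.png

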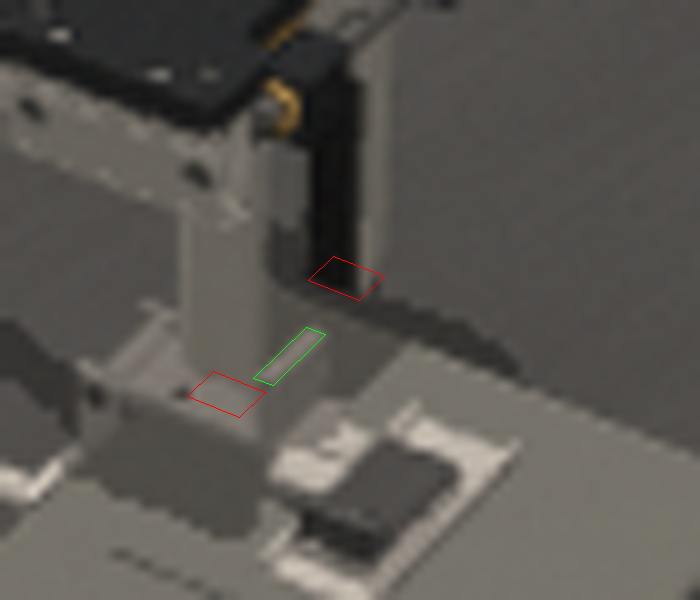

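The green lip outline lies on the lip, between the fingers, which straddle it evenly. Descend and pinch.

>>> drive_tool(deltas=[[[0, 0, 8, 0, 0, 0, 50], [0, 0, 8, 0, 0, 0, 50], [0, 0, 5.5, 0, 0, 0, 50], [0, 0, 0, 0, 0, 0, 50], [0, 0, 0, 0, 0, 0, 50]]], newtons=15)

```text
time_s: 17.5
eef_pos: [519.5, 33.2, 150.8]
tcp_rot: [-0.083, 0.997, 0.0, -0.0]
contact_force: [0.1, -0.0, 0.6]
width: 47.1
```

>>> drive_tool(deltas=[[[0, 0, 0, 0, 0, 0, 35], [0, 0, 0, 0, 0, 0, 25], [0, 0, 0, 0, 0, 0, 20], [0, 0, 0, 0, 0, 0, 20], [0, 0, 0, 0, 0, 0, 20], [0, 0, 0, 0, 0, 0, 20]]], newtons=15)

```text
time_s: 18.1
eef_pos: [519.7, 34.0, 151.3]
tcp_rot: [-0.083, 0.997, 0.001, 0.0]
contact_force: [-1.0, 4.0, 2.4]
width: 25.4
```

>>> drive_tool(deltas=[[[0, 1.5, 0, 0, 0, 0, 20], [2, 0, -4.9, 0, 0, 0, 20], [2.4, 0, -4.7, 0, 0, 0, 20], [3, 0, -4.4, 0, 0, 0, 20], [3.2, 0, -4.1, 0, 0, 0, 20], [0, 0, 0, 0, 0, 0, 20]]])

```text
time_s: 18.7
eef_pos: [508.2, 32.3, 169.9]
tcp_rot: [-0.083, 0.997, -0.0, -0.0]
contact_force: [1.1, -0.2, -0.8]
width: 25.6
```

>>> drive_tool(deltas=[[[3.7, 0, -3.8, 0, 0, 0, 20], [4, 0, -3.4, 0, 0, 0, 20], [4.4, 0, -2.9, 0, 0, 0, 20], [4.7, 0, -2.5, 0, 0, 0, 20], [4.9, 0, -2, 0, 0, 0, 20], [5, 0, -1.6, 0, 0, 0, 20], [5.2, 0, -1, 0, 0, 0, 20], [5.2, 0, -0.5, 0, 0, 0, 20], [0, 0, 0, 0, 0, 0, 20]]])

```text
time_s: 19.6
eef_pos: [471.6, 26.5, 187.7]
tcp_rot: [-0.083, 0.997, -0.0, 0.0]
contact_force: [1.7, -2.7, 4.5]
width: 25.3
```

>>> drive_tool(deltas=[[[5.3, 0, 0.1, 0, 0, 0, 20], [5.3, 0, 0.6, 0, 0, 0, 20], [5.2, 0, 1, 0, 0, 0, 20], [5, 0, 1.6, 0, 0, 0, 20], [4.8, 0, 2.1, 0, 0, 0, 20], [4.6, 0, 2.6, 0, 0, 0, 20], [4.3, 0, 3, 0, 0, 0, 20], [4.1, 0, 3.4, 0, 0, 0, 20], [3.5, 0, 4, 0, 0, 0, 20], [0, 0, 0, 0, 0, 0, 20]]])

```text
time_s: 20.6
eef_pos: [427.6, 19.4, 167.7]
tcp_rot: [-0.083, 0.997, -0.0, -0.003]
contact_force: [-2.3, -4.6, 2.2]
width: 25.1
```

>>> drive_tool(deltas=[[[0, -1, 0, 0, 0, 0, 30], [0, 0, 0, 0, 0, 0, 40], [0, 0, 0, 0, 0, 0, 45], [0, 0, 0, 0, 0, 0, 45], [0, 0, -10, 0, 0, 0, 45], [0, 0, -20, 0, 0, 0, 45], [0, 0, -30, 0, 0, 0, 45], [0, 0, -30, 0, 0, 0, 45], [0, 0, 0, 0, 0, 0, 45]]])

```text
time_s: 21.5
eef_pos: [433.7, 18.7, 263.0]
tcp_rot: [-0.083, 0.997, -0.001, 0.004]
contact_force: [0.1, 0.6, -0.3]
width: 42.6
```

Run:
```python
from h import *
from bench import sense,camera
s=sense();e=s['eef_pos'];print(e,s['contact_force'],s['width'])
p=np.load("pose.npy");print(carr(p,e))
two("pics/e.png",c2w(p,[-70,50,140]))
```

```text
[433.67878098  18.67164736 262.96921213] [ 0.1041639   0.60563437 -0.25422537] 42.61990128186146
[-128.38210906   94.70276996  255.66921213]
top x0,y0 290 210
scene x0,y0 268 210
```

View pics/e.png

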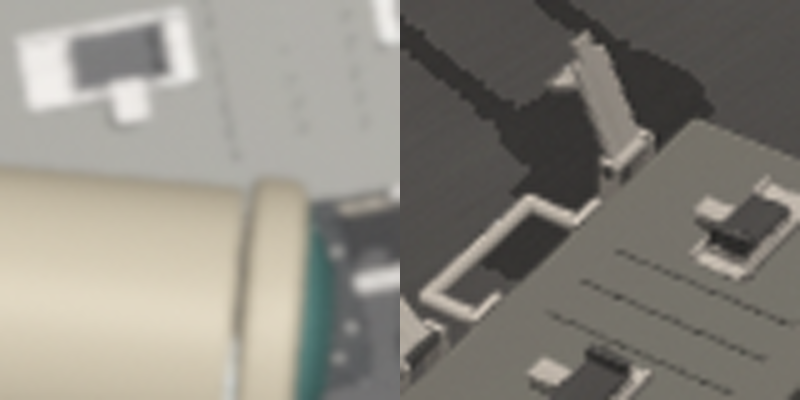

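The hasp now leans forward past upright, at about 2.05 rad: in the scene crop its tip is at (582,40) and its bracket at (625,150). The pad is still at its released position. Next I check the bar position and the wrist angle for the bar grasp.

Run:
```python
from h import *
from bench import sense
s=sense();p=np.load("pose.npy")
w=c2w(p,[-120,0,120]);print(s['joint_pos'],s['eef_pos'],w)
print(proj("top",w),"seen",tp([460,504]),proj("scene",w),"seen",[283.8-.4,259.6-.4])
d=w-s['eef_pos'];print("carrier delta",carr(p,w)-carr(p,s['eef_pos']))
Q=lambda o:least_squares(lambda v:(np.r_[(proj("top",[*v,w[2]])[0]-tp([460,504])),(proj("scene",[*v,w[2]])[0]-[283.4-1.2,259.2])]*o),w[:2]).x
print(Q(1),carr(p,[*Q(1),0]),carr(p,[*Q(np.r_[1,1,0,0]),0]))
```

```text
[-1.17881387e-01  2.58328530e-02  1.68069730e+00  2.67093305e-04
  1.43347824e+00 -1.85424489e+00] [431.15539584  18.92706138 259.12877781] [457.41014627 -73.39189968 127.3       ]
[[356.01951246 267.64134574]] seen [356.6 268.4] [[281.99263042 259.75550959]] seen [283.40000000000003, 259.20000000000005]
carrier delta [  10.82993533  -95.36673944 -131.82877781]
[456.14466004 -73.51810963] [-1.21269112e+02  8.20941870e-02 -7.30000000e+00] [-121.93771308   -0.96351456   -7.3       ]
```

>>> drive_tool(deltas=[[[0, 0, 0, 0, 0, 8.5, 34], [0, 0, 0, 0, 0, 8.5, 34], [0, 0, 0, 0, 0, 8.5, 34], [0, 0, 0, 0, 0, 8.5, 34], [0, 0, 0, 0, 0, 8.5, 34], [0, 0, 0, 0, 0, 8.5, 34], [0, 0, 0, 0, 0, 8.5, 34], [0, 0, 0, 0, 0, 8.5, 34], [0, 0, 0, 0, 0, 8.5, 34], [0, 0, 0, 0, 0, 8.5, 34]]], newtons=25)

```text
time_s: 22.6
eef_pos: [429.8, 19.0, 256.9]
tcp_rot: [0.615, 0.789, -0.001, -0.002]
contact_force: [-0.9, -0.7, 0.5]
width: 32.0
```

>>> drive_tool(deltas=[[[0, 0, 0, 0, 0, 5, 34], [0, 0, 0, 0, 0, 0, 34], [-32, 3.5, 0, 0, 0, 0, 34], [-32, 3.5, 0, 0, 0, 0, 34], [-31, 3.5, 0, 0, 0, 0, 34], [0, 0, 30, 0, 0, 0, 34], [0, 0, 30, 0, 0, 0, 34], [0, 0, 20, 0, 0, 0, 34], [0, 0, 0, 0, 0, 0, 34], [0, 0, 0, 0, 0, 0, 34]]])

```text
time_s: 23.6
eef_pos: [456.7, -73.0, 178.2]
tcp_rot: [0.646, 0.763, -0.0, -0.001]
contact_force: [0.5, 0.5, 1.1]
width: 31.9
```

Run:
```python
from h import *
from bench import sense,camera
s=sense();e=s['eef_pos'];p=np.load("pose.npy");print(e,s['tcp_rot'],s['width'],s['contact_force'])
print("carrier",carr(p,e),"yaw of tool x",Ro.from_quat(s['tcp_rot']).as_matrix()[:,0],s['joint_pos'][5])
```

```text
[456.67202748 -73.00616284 178.22485226] [ 6.45833760e-01  7.63477793e-01 -1.87058178e-04 -6.16407775e-04] 31.925714383639363 [0.51315034 0.46282127 1.11180413]
carrier [-120.66523715    0.50107064  170.92485226] yaw of tool x [-1.65796749e-01  9.86159697e-01  6.99610322e-04] -0.47587388858253965
```

>>> drive_tool(deltas=[[[0, 0, 20, 0, 0, 0, 34], [0, 0, 18, 0, 0, 0, 34], [0, 0, 15, 0, 0, 0, 34], [0, 0, 9, 0, 0, 0, 34], [0, 0, 5, 0, 0, 0, 34], [0, 0, 0, 0, 0, 0, 34], [0, 0, 0, 0, 0, 0, 34]]])

```text
time_s: 24.3
eef_pos: [457.6, -73.3, 112.2]
tcp_rot: [0.646, 0.763, 0.0, 0.001]
contact_force: [0.3, 0.7, 0.5]
width: 32.0
```

>>> drive_tool(deltas=[[[0, 0, 0, 0, 0, 0, 20], [0, 0, 0, 0, 0, 0, 10], [0, 0, 0, 0, 0, 0, 4], [0, 0, 0, 0, 0, 0, 4], [0, 0, 0, 0, 0, 0, 4], [0, 0, 0, 0, 0, 0, 4]]], newtons=25)

```text
time_s: 24.9
eef_pos: [458.8, -73.0, 111.9]
tcp_rot: [0.646, 0.763, 0.001, 0.001]
contact_force: [4.3, 1.9, -0.6]
width: 9.1
```

Run:
```python
import numpy as np
r=np.array([-199.5,9.]);th=np.linspace(0,1.6,41)
P=np.c_[r[0]*np.cos(th)+r[1]*np.sin(th),-r[0]*np.sin(th)+r[1]*np.cos(th)]
d=np.diff(P,axis=0)
for t,a in zip(th[1:],d): print(round(t,2),"ty %.1f tz %.1f"%(a[0],-a[1]))
```

```text
0.04 ty 0.5 tz -8.0
0.08 ty 0.8 tz -7.9
0.12 ty 1.2 tz -7.9
0.16 ty 1.5 tz -7.9
0.2 ty 1.8 tz -7.8
0.24 ty 2.1 tz -7.7
0.28 ty 2.4 tz -7.6
0.32 ty 2.7 tz -7.5
0.36 ty 3.0 tz -7.4
0.4 ty 3.3 tz -7.3
0.44 ty 3.6 tz -7.1
0.48 ty 3.9 tz -7.0
0.52 ty 4.1 tz -6.8
0.56 ty 4.4 tz -6.7
0.6 ty 4.7 tz -6.5
0.64 ty 4.9 tz -6.3
0.68 ty 5.2 tz -6.1
0.72 ty 5.4 tz -5.9
0.76 ty 5.6 tz -5.6
0.8 ty 5.9 tz -5.4
0.84 ty 6.1 tz -5.2
0.88 ty 6.3 tz -4.9
0.92 ty 6.5 tz -4.7
0.96 ty 6.7 tz -4.4
1.0 ty 6.8 tz -4.1
1.04 ty 7.0 tz -3.9
1.08 ty 7.1 tz -3.6
1.12 ty 7.3 tz -3.3
1.16 ty 7.4 tz -3.0
1.2 ty 7.5 tz -2.7
1.24 ty 7.6 tz -2.4
1.28 ty 7.7 tz -2.1
1.32 ty 7.8 tz -1.8
1.36 ty 7.9 tz -1.5
1.4 ty 7.9 tz -1.2
1.44 ty 7.9 tz -0.8
1.48 ty 8.0 tz -0.5
1.52 ty 8.0 tz -0.2
1.56 ty 8.0 tz 0.1
1.6 ty 8.0 tz 0.4
```

>>> drive_tool(deltas=[[[0, 1.5, 0, 0, 0, 0, 4], [0, 0.3, -4, 0, 0, 0, 4], [0, 0.3, -4, 0, 0, 0, 4], [0, 0.4, -4, 0, 0, 0, 4], [0, 0.4, -4, 0, 0, 0, 4], [0, 0.6, -4, 0, 0, 0, 4], [0, 0.6, -4, 0, 0, 0, 4], [0, 0, 0, 0, 0, 0, 4]]])

```text
time_s: 25.7
eef_pos: [461.2, -72.6, 136.2]
tcp_rot: [0.646, 0.763, 0.0, 0.0]
contact_force: [3.5, 0.2, -0.8]
width: 9.1
```

>>> drive_tool(deltas=[[[0, 1.5, -7.9, 0, 0, 0, 4], [0, 1.8, -7.8, 0, 0, 0, 4], [0, 2.1, -7.7, 0, 0, 0, 4], [0, 2.4, -7.6, 0, 0, 0, 4], [0, 2.7, -7.5, 0, 0, 0, 4], [0, 3, -7.4, 0, 0, 0, 4], [0, 3.3, -7.3, 0, 0, 0, 4], [0, 3.6, -7.1, 0, 0, 0, 4], [0, 0, 0, 0, 0, 0, 4]]])

```text
time_s: 26.6
eef_pos: [480.7, -69.3, 196.9]
tcp_rot: [0.646, 0.763, -0.001, -0.0]
contact_force: [0.1, -2.3, 0.7]
width: 8.8
```

>>> drive_tool(deltas=[[[0, 3.9, -7, 0, 0, 0, 4], [0, 4.1, -6.8, 0, 0, 0, 4], [0, 4.4, -6.7, 0, 0, 0, 4], [0, 4.7, -6.5, 0, 0, 0, 4], [0, 4.9, -6.3, 0, 0, 0, 4], [0, 5.2, -6.1, 0, 0, 0, 4], [0, 5.4, -5.9, 0, 0, 0, 4], [0, 5.6, -5.6, 0, 0, 0, 4], [0, 0, 0, 0, 0, 0, 4]]])

```text
time_s: 27.5
eef_pos: [517.1, -63.4, 248.4]
tcp_rot: [0.646, 0.763, -0.002, -0.001]
contact_force: [-5.8, -4.5, 5.9]
width: 8.7
```

>>> drive_tool(deltas=[[[-1.5, 4.7, -6.6, 0, 0, 0, 4], [0, 5.6, -5.9, 0, 0, 0, 4], [0, 6.2, -5.1, 0, 0, 0, 4], [0, 6.4, -4.9, 0, 0, 0, 4], [0, 6.6, -4.6, 0, 0, 0, 4], [0, 6.8, -4.1, 0, 0, 0, 4], [0, 7, -3.9, 0, 0, 0, 4], [0, 7.1, -3.6, 0, 0, 0, 4], [0, 7.3, -3.3, 0, 0, 0, 4], [0, 0, 0, 0, 0, 0, 4]]])

```text
time_s: 28.5
eef_pos: [577.0, -53.9, 291.2]
tcp_rot: [0.646, 0.763, 0.001, 0.001]
contact_force: [-4.5, 1.0, 6.6]
width: 9.5
```

>>> drive_tool(deltas=[[[0, 6.6, -4.8, 0, 0, 0, 4], [0, 7.5, -2.7, 0, 0, 0, 4], [0, 7.6, -2.4, 0, 0, 0, 4], [0, 7.7, -2.1, 0, 0, 0, 4], [0, 7.8, -1.8, 0, 0, 0, 4], [0, 7.9, -1.5, 0, 0, 0, 4], [0, 7.9, -1.2, 0, 0, 0, 4], [0, 7.9, -0.8, 0, 0, 0, 4], [0, 8, -0.5, 0, 0, 0, 4], [0, 0, 0, 0, 0, 0, 4]]])

```text
time_s: 29.5
eef_pos: [647.0, -42.8, 307.5]
tcp_rot: [0.646, 0.763, 0.002, 0.002]
contact_force: [-0.6, 0.5, 4.9]
width: 9.0
```

>>> drive_tool(deltas=[[[0, 8, -0.2, 0, 0, 0, 4], [0, 8, 0, 0, 0, 0, 4], [0, 0, 0, 0, 0, 0, 4], [0, 0, 0, 0, 0, 0, 4]]])

```text
time_s: 29.9
eef_pos: [662.7, -40.3, 307.2]
tcp_rot: [0.646, 0.763, 0.002, 0.002]
contact_force: [2.2, 1.7, 3.7]
width: 9.0
```

Run:
```python
from h import *
from bench import sense,camera
s=sense();e=s['eef_pos'];p=np.load("pose.npy");print(e,s['width'],s['contact_force'])
print("carrier",carr(p,e))
two("pics/f.png",c2w(p,[60,0,220]),half=57,f=3.5)
```

```text
[662.70186896 -40.28591484 307.17824616] 9.029884485548193 [2.16105659 1.70068351 3.68333215]
carrier [ 87.94221796  -0.85535111 299.87824616]
top x0,y0 285 125
scene x0,y0 285 197
```

View pics/f.png

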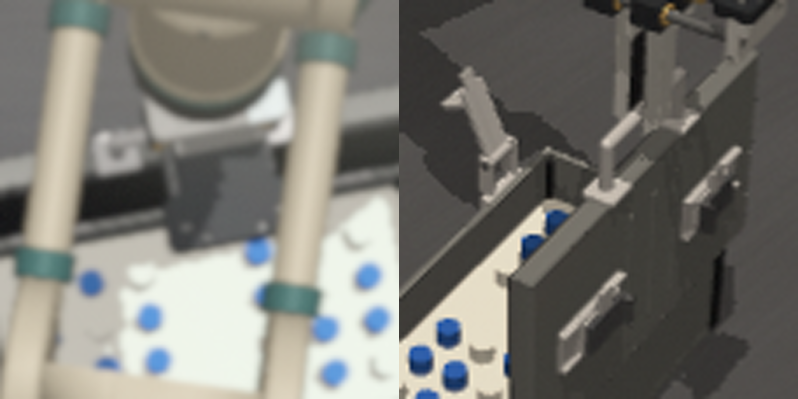

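The lid stands upright, with the bar at carrier x≈88, about 1.57 rad. The left hasp is still leaning forward. Release and retreat.

>>> drive_tool(deltas=[[[0, 0, 0, 0, 0, 0, 15], [0, 0, 0, 0, 0, 0, 25], [0, 0, 0, 0, 0, 0, 34], [0, 0, 0, 0, 0, 0, 34], [0, 0, -10, 0, 0, 0, 34], [0, 0, -25, 0, 0, 0, 34], [0, 0, -30, 0, 0, 0, 34], [0, -20, -30, 0, 0, 0, 34], [0, -35, 0, 0, 0, 0, 34], [0, -35, 0, 0, 0, 0, 34]]])

```text
time_s: 31.0
eef_pos: [570.6, -56.0, 403.2]
tcp_rot: [0.646, 0.763, 0.001, 0.001]
contact_force: [-0.1, -0.8, 0.6]
width: 31.8
```

>>> drive_tool(deltas=[[[0, -40, 0, 0, 0, 0, 34], [0, -40, 0, 0, 0, 0, 34], [0, -40, 0, 0, 0, 0, 34], [0, -30, 0, 0, 0, 0, 34], [0, 0, 0, 0, 0, 0, 34], [0, 0, 0, 0, 0, 0, 34], [0, 0, 0, 0, 0, 0, 34], [0, 0, 0, 0, 0, 0, 34], [0, 0, 0, 0, 0, 0, 34], [0, 0, 0, 0, 0, 0, 34]]])

```text
time_s: 32.0
eef_pos: [423.5, -80.3, 401.2]
tcp_rot: [0.646, 0.763, -0.0, -0.001]
contact_force: [-0.4, -0.2, 0.3]
width: 32.4
```

Run:
```python
from h import *
from bench import sense,camera
s=sense();print(s['time_s'],s['eef_pos'],s['contact_force'])
c=camera("scene")["image"];cv2.imwrite("pics/g.png",np.hstack([cv2.resize(c[180:330,100:300],(400,300)),cv2.resize(c[180:330,240:440],(400,300),interpolation=cv2.INTER_CUBIC)]))
```

```text
32.0 [423.51914923 -80.27971828 401.20037268] [-0.42622438 -0.15338694  0.29887022]
```

View pics/g.png

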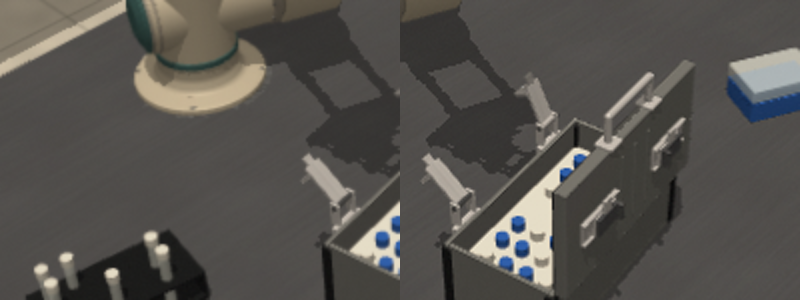

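The lid stands upright on its own, with its bar on top at (630,105) px. Both hasps lean forward, and the rack and tip box look undisturbed. Handing in.

```bash
python3 -c "
from bench import sign_off;print(sign_off())"
```

```text
the job is handed in; nothing more can be done
None
```

The carrier is open and the job was handed in at about 32 s, with the gripper clear of everything. `sign_off` gives no verdict.

- **Slide:** I pressed the thumb pad to the bottom of its spring at about 10–11 N and pushed it towards the middle until it stopped. That was about 21 mm of travel. The largest force I read, down and sideways added, was about 18 N against the 20 N limit. Readings come only at the end of each move, so brief peaks in between are not known.
- **Pad released:** After lifting off, a light touch met the pad at z = 150.4 mm with 4.4 N. That is its full raised height, so it came up and is held released.
- **Hasp:** I then pinched the lip and swung the hasp to about 2.05 rad, past upright. It was still leaning forward in the last picture.
- **Lid:** I raised it by the bar to about 1.57 rad. In the last picture, about 2 s after I opened the gripper, it was standing upright by itself.
- **Other things on the bench:** The tip box and tube rack look undisturbed in the last picture. The reagent bottle was outside that crop, so I did not check it at the end; the arm never went near it.
- **Disagreements:** The two cameras differed by a few mm on the carrier's position, and the picture fit put it about 3.5 mm too low. I corrected the height by touch. While raising the lid I also corrected the path slightly after up to about 9 N built up along the lid's radius.

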